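# Press a battery pack home in the charging dock and lock it

## Robot

A 6-joint arm with a two-finger parallel gripper is mounted at the origin on a cart in front of the work surface, level with it; the furniture and walls round the work are solid. World frame = base frame: x ahead of the robot, y to its left, z up, the work surface at z = 0. Lengths are in mm, angles in rad, forces in N, time in s.
With the tool pointing down it reaches from about 350 to 875 mm from the base axis. Payload 4.2 kg.
Tool frame: the origin (TCP) lies midway between the tips of the shut fingers; the grasp point (between the pads) lies 19 mm behind it (arm.tcp_to_grasp is the distance from the TCP to the grasp point, in mm); z points along the fingers, y is the line along which they close (so a half turn about z gives the same grasp; the last joint's range is limited). The gripper opens to 85 mm and grips with 20 to 120 N. Pads are 22 mm wide; open, the fingers measure 114 mm over their backs; the gripper's body (76 mm by 85 mm) begins 54 mm behind the grasp point. The pads swing forward as they close: fully open they stand 13 mm farther back than shut.
Start: joints at [-0.845, 0.385, 0.008, 0, -1.194, -0.259], TCP at [281.28, -558.104, 231.312] pointing down, gripper open.
Joint ranges: [-3.14, 3.14], [-1.21, 2.06], [-1.07, 1.41], [-3.16, 2.05], [-2.99, -0.16], [-3.1, 3.1]. Speed limits (rad/s): [2.79, 2.79, 3.14, 3.14, 3.14, 3.14].

## Interface

Orientations are given as a unit quaternion [x, y, z, w].
In Python, from bench import arm, get_image gives the robot as it stands.
- The arm moves only by the tool drive_tool, never from a script. Its argument "deltas" is a list of rows, each a list of 2 entries, a list of its own where there are three numbers: the shift along the tool's x, y, z in cm, then the turn, a rotation vector about the tool's x, y, z in degrees. In form: [[[x, y, z], [ax, ay, az]], ...]. A call has 1 to 12 rows; each row shifts and turns the commanded pose from where the row before left it, along the tool's axes as they then stand; what a row does not reach is not made up. A row lasts 1/10 s, in which the tool goes at most 50 mm and 8.59 degrees, less where a joint would pass 70% of its speed; a pose out of reach is approached as far as the arm can. A call with a gripper value outside its range is refused whole. "claw" is the finger opening in cm, from 0 to 8.54, set as the call begins (left out, the last holds). The fingers move at their own pace and stop on an object; the grip force is fixed at half the most. Time passes only in rows, so rows that do not move let the fingers close. It gives the time, the measured TCP pose, the force, the opening and the grip force at its end, in the units of the state.
- arm.read_state(): the state, without advancing time (a new reading comes with each control period).
- get_image(name): name is "scene" or "top" or "wrist"; returns a dict with "img" (420x560x3 uint8, red, green, blue), "fx", "fy", "cx", "cy" (pixels), "eye" and "orientation" of the camera in the world; the wrist camera has in their place "mount" (4x4, takes a point from camera to tool coordinates, whose origin is the TCP and whose axes are the flange's). Camera axes: x right, y down, z forward; pixel columns grow to the right and rows downward; lengths in mm; the calibration is good to about 2 mm. A picture is of the moment at which its call begins: read the wrist's pose just before it. There is no depth.
- arm.job_done(): hands the job in; it is judged then, once.
The state is a dict: "clock": time; "joints": joint angles; "joint_vel": joint speeds; "joint_efforts": joint torques, N m; "position": TCP position; "ee_rot": TCP orientation; "contact_force": force on the tool from outside, world axes, zero at the start; "wrist_torque": the same for the moment, N m; "gripper_width": finger opening in mm; "grasp_force": force on a finger pad.
Only numpy, scipy, OpenCV 4.12 (cv2) and the standard library are available. Lean on these libraries where they do the work, as an engineer would, in place of code of your own. Each camera call takes 0.05 s, during which the arm holds its last target. There are 200 camera calls.

## Task

Put the toy truck's battery pack with the yellow band on charge: swing the dock's red hold-down bar aside, press the pack fully home in the recess so that it is level and flush with the dock's top, its brass contacts at the dock's contact end, and swing the bar back over it as far as it goes. Do not disturb the blue pack or the other things on the bench.

Things in the scene. Friction and masses are not known exactly. Their poses are not given: they have to be found in the camera images.
- pack_yellow: the battery pack to charge: black block 48 (x) by 100 (y) by 30 mm (z), 0.16 kg, yellow band; origin in the centre of its underside, z up. Three brass contacts at its -y end, thumb ridges at +y. It lies flat at the left or right of the dock; about 30 mm beside its long sides stand an oil bottle and a tape roll, so grip it across its 48 mm width with the fingers opened little more than that.
- pack_blue: a pack of the same size and shape with a blue band; leave it where it is
- pack_yellow_top (a point): middle of the yellow pack's top face, 30 mm above its underside; axes as the pack
- pack_yellow_contacts (a point): middle of the top edge of the yellow pack's contact end (50 mm to -y of pack_yellow_top)
- dock: charging dock, fixed: grey case 130 (x) by 190 (y) by 44 mm (z); origin in the centre of its underside, z up. In its top a recess of 50.5 (x) by 102.5 (y) by 30 mm deep, mouth chamfered 3 mm. Spring rollers in its long walls meet a pack that has entered 14 mm, take about 10 N to press past and then grip it where it is left. A black strip with brass contacts on top marks its contact end, -y.
- dock_recess (a point): centre of the recess in the plane of the dock's top, 44 mm above the bench; axes as the dock. A pack that is home has its top face in this plane and its axes along the dock's.
- dock_contacts (a point): the point of that plane 50 mm to -y of dock_recess, at the dock's contact end; pack_yellow_contacts comes here
- swing_bar (a joint): angle of the red hold-down bar (20 mm wide, 8 mm thick, underside 3 mm above the dock's top) about its vertical pivot 71 mm to +y of dock_recess: 0 = home, along the dock's -y over the recess; 1.57 = along the dock's -x, clear of it; 1.75 at most. Grows clockwise seen from above; the bar stays where it is left.
- bar_knob (a point): middle of the bar's upright black knob, a cylinder of 20 mm diameter and 26 mm height (its top 13 mm above this point, 39 mm above the dock's top), 54 mm from the pivot; pinch it from above
- bar_hinge (a point): point on the bar's pivot axis at the height of bar_knob; the pivot's bolt head ends 5 mm lower
- oil_bottle: oil bottle, 45 mm wide and 120 mm tall, red nozzle; origin at the centre of its foot
- tape_roll: brown tape roll lying flat, 66 mm wide, 18 mm high; origin at the centre of its underside
- glue_bottle: glue bottle, 35 mm wide, 98 mm tall, beside the blue pack; origin at the centre of its foot
- spring_cup: green cup, 67 mm wide, 56 mm tall, beside the blue pack; origin at the centre of its foot
- toy_body: green toy car body, 63 x 113 x 48 mm, behind the dock; origin under its centre
- green_screwdriver: green screwdriver, 156 mm long, at the bench's front edge; origin under its centre
- calliper: steel calliper, 168 mm long, at the bench's front right; origin under its centre

How it is judged:
By the outcome, as a careful person would: the job done as asked, in the order asked, and still so for the second after the job is handed in, with the robot touching nothing.
It also fails if it takes over 67 s, if anything falls off the work surface, if the arm or the gripper's body presses on something with over 40 N, if the wrist force passes 120 N, or if a joint passes its speed limit or range.

## Working session

There is one attempt and no reset: what is moved stays moved. The work goes in short steps, Python scripts to look and compute and a tool call to move; the robot and the scene stay as the last step left them, time stands still between calls to the robot, and variables do not carry over. Pictures are saved under pics/ and viewed, at most 10 in all, crops included, and the job is handed in when it is done.

Besides the shell and the picture viewer there is one more tool, called after ">>>" as name(argument=value, ...) on one line, values as JSON. drive_tool: Moves the arm, as the interface text tells. Its arguments: {"type":"object","properties":{"deltas":{"type":"array"},"claw":{"type":"number"}},"required":["deltas"]}

```bash
ls; mkdir -p pics
cat > h.py <<'E'
import numpy as np, cv2
from scipy.spatial.transform import Rotation as R
from bench import arm, get_image
def shot(name,fn):
    s=arm.read_state(); d=get_image(name); cv2.imwrite('pics/'+fn+'.png',d['img'][:,:,::-1])
    if name=='wrist':
        T=np.eye(4);T[:3,:3]=R.from_quat(s['ee_rot']).as_matrix();T[:3,3]=s['position'];C=T@np.array(d['mount'])
        d['Rm'],d['e']=C[:3,:3],C[:3,3]
    else:
        o=np.array(d['orientation']); d['Rm']=R.from_quat(o).as_matrix() if o.size==4 else o.reshape(3,3); d['e']=np.array(d['eye'])
    return d
def ray(d,u,v,z):
    r=d['Rm']@np.array([(u-d['cx'])/d['fx'],(v-d['cy'])/d['fy'],1]); return d['e']+r*(z-d['e'][2])/r[2]
def proj(d,p):
    q=d['Rm'].T@(np.array(p)-d['e']); return q[0]/q[2]*d['fx']+d['cx'],q[1]/q[2]*d['fy']+d['cy']
E
python3 - <<'E'
from h import *
import pickle
a=shot('top','top0'); b=shot('scene','scene0')
pickle.dump((a,b),open('v0.pkl','wb'))
for d in(a,b): print(d['e'],d['fx'],d['cx'],d['cy'],d['Rm'].round(3).tolist())
s=arm.read_state(); print(s['clock'],s['ee_rot'],s['position'],s['contact_force'])
cv2.imwrite('pics/both.png',np.hstack([cv2.resize(x['img'],(400,300))[:,:,::-1] for x in (a,b)]))
E
```

```text
pics
[ 229.23944975   30.12781635 1628.2678999 ] 517.5092437685505 276.3698563029217 215.34756404555245 [[0.05, -0.977, 0.205], [-0.999, -0.05, 0.008], [0.003, -0.205, -0.979]]
[-113.01356539  484.70409728  959.27910139] 424.50619281967346 280.63661481944536 207.79764101226155 [[-0.582, -0.607, 0.541], [-0.813, 0.429, -0.394], [0.007, -0.669, -0.743]]
0.1 [-2.31213906e-01  9.72902429e-01  9.51638892e-04 -2.96073364e-04] [ 281.03985064 -557.66295174  230.30994196] [-0.70313543  0.01891331  1.00335112]
```

View pics/top0.png

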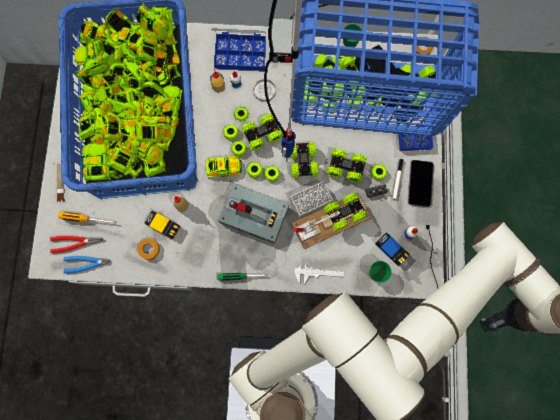

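View pics/scene0.png

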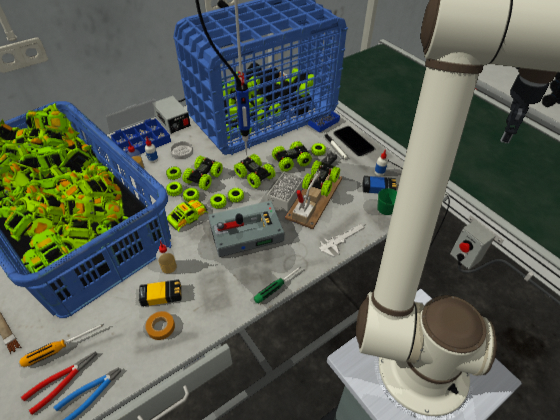

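The top view shows the yellow pack near px (163,224), between the oil bottle (178,202) and the tape (147,250). The dock is near (255,213), with the red bar around (240,208). The blue pack is at (395,248). I'll zoom in on the dock and pack.

Run:
```python
from h import *
import pickle
a,b=pickle.load(open('v0.pkl','rb'))
c=a['img'][175:275,130:300,::-1]; e=b['img'][190:350,130:300,::-1]
x=cv2.resize(c,None,fx=4.5,fy=4.5,interpolation=cv2.INTER_CUBIC)
cv2.imwrite('pics/crop.png',x); print(x.shape)
for n,u,v,z in [('pack',163,224,30),('dock',255,213,44),('oil',178,202,100),('tape',147,250,18)]: print(n,ray(a,u,v,z).round())
```

```text
(450, 765, 3)
pack [518. 397.  30.]
dock [565. 110.  44.]
oil [575. 342. 100.]
tape [435. 442.  18.]
```

View pics/crop.png

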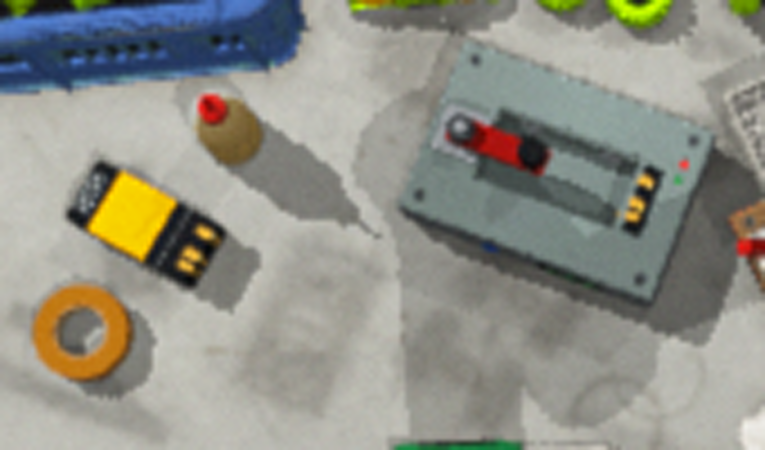

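The crop shows both contact ends towards image right. The bar is home, with its pivot at crop (462,128) and its knob at (533,153). The dock's contact strip is at (643,200). Next I'll work out coarse poses and the move.

```bash
cat >> h.py <<'E'
def delta(p,yaw,s=None):
    """tool-frame shift (cm) and turn about tool z (deg) to TCP p with tool y along world angle yaw (mod 180), tool down"""
    s=s or arm.read_state(); M=R.from_quat(s['ee_rot']).as_matrix()
    d=M.T@(np.array(p)-s['position'])/10
    t=np.array([np.cos(np.radians(yaw)),np.sin(np.radians(yaw)),0]); best=None
    for k in(1,-1):
        y=k*t; z=np.array([0,0,-1.]); G=np.column_stack([np.cross(y,z),y,z])
        rv=np.degrees(R.from_matrix(M.T@G).as_rotvec())
        if best is None or np.linalg.norm(rv)<np.linalg.norm(best): best=rv
    return d.round(2),best.round(2)
E
python3 - <<'E'
from h import *
import pickle
a,b=pickle.load(open('v0.pkl','rb'))
P=lambda u,v,z:ray(a,130+u/4.5,175+v/4.5,z)
for n,u,v,z in [('bolt',462,128,65),('knob',533,153,80),('strip',643,200,45),('packL',90,190,30),('packR',203,255,30)]: print(n,P(u,v,z).round())
d=P(462,128,65)-P(643,200,45); print('docky',np.degrees(np.arctan2(d[1],d[0])))
d=P(90,190,30)-P(203,255,30); print('packy',np.degrees(np.arctan2(d[1],d[0])))
w=get_image('wrist'); print(np.array(w['mount']).round(3),w['fx'],w['cx'],w['cy'])
# hover 1
print(arm.read_state()['clock'],delta([560,110,330],158))
E
```

```text
bolt [587. 179.  65.]
knob [569. 129.  80.]
strip [547.  53.  45.]
packL [538. 440.  30.]
packR [495. 357.  30.]
docky 72.42795418669051
packy 63.18497868219029
[[   0.      -0.952   -0.306   78.375]
 [   1.       0.       0.      -0.784]
 [  -0.      -0.306    0.952 -142.817]
 [   0.       0.       0.       1.   ]] 291.25970658893755 275.4984303998981 211.806238170609
0.15 (array([-54.95,  47.1 ,  -9.88]), array([ 9.000e-02,  3.000e-02, -4.126e+01]))
```

>>> drive_tool(deltas=[[[-2,1.7,0],[0,0,0]],[[-3,2.6,-0.1],[0,0,0]],[[-3.1,2.7,-0.1],[0,0,0]],[[-3.1,2.7,-0.1],[0,0,0]],[[-3.1,2.7,-0.1],[0,0,0]],[[-3.1,2.7,-0.1],[0,0,0]],[[-3.1,2.7,-0.1],[0,0,0]],[[-3.1,2.7,-0.1],[0,0,0]],[[-3.1,2.7,-0.1],[0,0,0]],[[-3.1,2.7,-0.1],[0,0,0]],[[-3.1,2.7,-0.1],[0,0,0]],[[-3.1,2.7,-0.1],[0,0,0]]])

```text
clock: 1.35
position: [462.0, -114.9, 242.3]
ee_rot: [-0.231, 0.973, 0.0, 0.0]
contact_force: [0.9, -0.4, -0.0]
gripper_width: 85.6
grasp_force: 0.0
```

>>> drive_tool(deltas=[[[-3.1,2.6,-0.1],[0,0,0]],[[-3.1,2.6,-0.1],[0,0,0]],[[-3.1,2.6,-0.1],[0,0,0]],[[-3.1,2.6,-0.1],[0,0,0]],[[-3.1,2.6,-0.1],[0,0,-4]],[[-2,1.7,0],[0,0,-8]],[[0,0,0],[0,0,-8]],[[0,0,0],[0,0,-8]],[[0,0,0],[0,0,-8]],[[0,0,0],[0,0,-8]],[[0,0,0],[0,0,-1.7]],[[0,0,0],[0,0,0]]], claw=3.6)

```text
clock: 2.55
position: [550.2, 94.1, 247.1]
ee_rot: [-0.59, 0.807, 0.0, -0.0]
contact_force: [0.4, 0.2, 0.7]
gripper_width: 35.8
grasp_force: 0.0
```

Run:
```python
from h import *
import pickle
s=arm.read_state(); print(s['clock'],s['position'],s['ee_rot'],s['joints'],s['gripper_width'],s['contact_force'])
w=shot('wrist','w1'); pickle.dump(w,open('w1.pkl','wb'))
for p in ([566,111,44],[587,179,65],[569,129,83]): print(np.round(proj(w,p)))
```

```text
2.55 [550.17694348  94.0578648  247.08695771] [-5.90099512e-01  8.07330484e-01  9.85528877e-05 -2.13459581e-04] [ 4.59616010e-01  2.60251733e-01 -1.33101652e-01 -1.31333116e-04
 -1.17789725e+00 -7.67997793e-01] 35.766329694370505 [0.43930051 0.2079367  0.67189977]
[268. 203.]
[268. 263.]
[269. 228.]
```

View pics/w1.png

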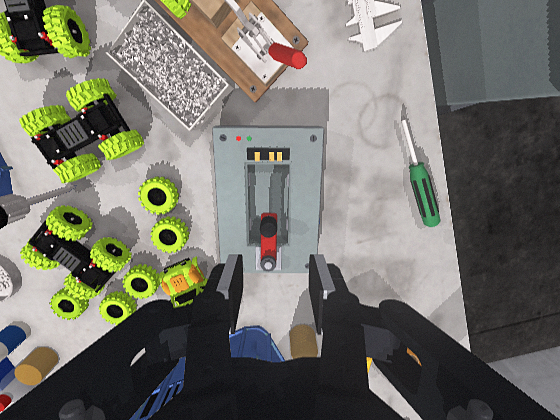

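The wrist view shows the dock upright in the picture: strip at about (268,155), knob top at (268,227), bolt at (268,264). I'll measure the edges more precisely.

Run:
```python
from h import *
import pickle
w=pickle.load(open('w1.pkl','rb')); im=w['img']; hsv=cv2.cvtColor(im,cv2.COLOR_RGB2HSV); g=cv2.cvtColor(im,cv2.COLOR_RGB2GRAY).astype(float)
red=((hsv[...,0]<8)|(hsv[...,0]>172))&(hsv[...,1]>130)&(hsv[...,2]>80); red[:200]=0; red[280:]=0; red[:,:240]=0; red[:,300:]=0
ys,xs=np.nonzero(red); print('red',xs.mean(),xs.min(),xs.max(),ys.min(),ys.max())
print('redrow',[(r,xs[ys==r].min(),xs[ys==r].max()) for r in range(236,262,4) if (ys==r).any()])
k=(g<45); k[:205]=0;k[245:]=0;k[:,250:]&=True;k[:,:254]=0;k[:,284:]=0
y,x=np.nonzero(k); print('knob',x.mean(),x.min(),x.max(),y.min(),y.max())
st=(g<50); st[:140]=0; st[168:]=0; st[:,:230]=0; st[:,300:]=0
y,x=np.nonzero(st); print('strip',cv2.minAreaRect(np.column_stack([x,y]).astype(np.float32)))
for r in (145,175,190,205,230,250):
    dx=np.diff(cv2.GaussianBlur(g,(3,3),0)[r]); c=[(i,int(dx[i])) for i in range(200,335) if abs(dx[i])>12 and abs(dx[i])==abs(dx[i-2:i+3]).max()]; print(r,c)
for p in [(268,227,83),(268,264,65),(268,155,46)]: print(ray(w,*p).round(1))
```

```text
red 268.26329787234044 261 276 213 259
redrow [(236, np.int64(261), np.int64(276)), (240, np.int64(261), np.int64(275)), (244, np.int64(261), np.int64(275)), (248, np.int64(261), np.int64(275)), (252, np.int64(261), np.int64(275)), (256, np.int64(261), np.int64(275))]
knob 268.42056074766356 260 276 216 234
strip ((267.8694152832031, 153.98500061035156), (42.011898040771484, 10.9730806350708), 1.3639276027679443)
145 [(209, -20), (213, 17), (321, -25), (325, 28)]
175 [(211, -14), (243, -19), (246, -15), (254, 22), (270, -27), (286, 30), (320, -27), (323, 28)]
190 [(212, -16), (244, -22), (247, -35), (254, 32), (268, -31), (283, 31), (289, 20), (319, -29), (323, 30)]
205 [(212, -17), (217, 12), (244, -22), (247, -24), (254, 26), (268, -32), (283, 32), (288, 20), (319, -27), (323, 29)]
230 [(218, 16), (245, -20), (248, -18), (259, -16), (276, 34), (289, 12), (317, -33), (321, 35)]
250 [(202, 30), (215, -15), (219, 16), (255, 19), (259, -40), (278, 37), (317, 24)]
[570.1 127.2  83. ]
[587.9 180.3  65. ]
[547.4  55.   46. ]
```

Run:
```python
from h import *
print(delta([570.6,128,60],162))
```

```text
(array([-3.86, -0.92, 18.71]), array([ 0.02, -0.01,  0.32]))
```

>>> drive_tool(deltas=[[[-1.3,-0.3,2],[0,0,0]],[[-1.3,-0.3,2.5],[0,0,0.3]],[[-1.3,-0.3,2.5],[0,0,0]],[[0,0,2.5],[0,0,0]],[[0,0,2.2],[0,0,0]],[[0,0,2],[0,0,0]],[[0,0,2],[0,0,0]],[[0,0,1],[0,0,0]],[[0,0,1],[0,0,0]],[[0,0,0.7],[0,0,0]],[[0,0,0.3],[0,0,0]],[[0,0,0],[0,0,0]]])

```text
clock: 3.8
position: [570.8, 128.6, 60.4]
ee_rot: [-0.589, 0.808, -0.0, 0.0]
contact_force: [1.6, 0.1, 0.1]
gripper_width: 36.3
grasp_force: 0.0
```

>>> drive_tool(deltas=[[[0,0,0],[0,0,0]],[[0,0,0],[0,0,0]],[[0,0,0],[0,0,0]],[[0,0,0],[0,0,0]],[[0,0,0],[0,0,0]]], claw=1.6)

```text
clock: 4.3
position: [571.0, 128.7, 61.1]
ee_rot: [-0.589, 0.808, -0.0, 0.0]
contact_force: [-1.5, -0.7, 6.4]
gripper_width: 18.2
grasp_force: 58.6
```

>>> drive_tool(deltas=[[[-0.017,0.424,0],[0,0,4.5]],[[-0.017,0.424,0],[0,0,4.5]],[[-0.017,0.424,0],[0,0,4.5]],[[-0.017,0.424,0],[0,0,4.5]],[[-0.017,0.424,0],[0,0,4.5]],[[-0.017,0.424,0],[0,0,4.5]]])

```text
clock: 4.9
position: [549.0, 142.0, 61.1]
ee_rot: [-0.383, 0.924, -0.0, 0.0]
contact_force: [-3.1, 1.3, 6.1]
gripper_width: 17.8
grasp_force: 58.8
```

>>> drive_tool(deltas=[[[-0.017,0.424,0],[0,0,4.5]],[[-0.017,0.424,0],[0,0,4.5]],[[-0.017,0.424,0],[0,0,4.5]],[[-0.017,0.424,0],[0,0,4.5]],[[-0.017,0.424,0],[0,0,4.5]],[[-0.017,0.424,0],[0,0,4.5]],[[-0.017,0.424,0],[0,0,4.5]],[[-0.017,0.424,0],[0,0,4.5]],[[-0.017,0.424,0],[0,0,4.5]],[[-0.017,0.424,0],[0,0,4.5]],[[-0.017,0.424,0],[0,0,4.5]],[[-0.017,0.424,0],[0,0,4.5]]])

```text
clock: 6.1
position: [532.6, 190.1, 61.1]
ee_rot: [0.078, 0.997, 0.001, -0.001]
contact_force: [-8.6, 7.3, 8.3]
gripper_width: 17.9
grasp_force: 59.0
```

>>> drive_tool(deltas=[[[-0.017,0.424,0],[0,0,4.5]],[[-0.017,0.424,0],[0,0,4.5]],[[-0.01,0.28,0],[0,0,3]],[[0,0,0],[0,0,0]]])

```text
clock: 6.5
position: [535.6, 201.9, 61.1]
ee_rot: [0.181, 0.984, 0.001, -0.001]
contact_force: [-9.2, 8.9, 8.2]
gripper_width: 17.9
grasp_force: 59.1
```

>>> drive_tool(deltas=[[[0,0,0],[0,0,0]],[[0,0,0],[0,0,0]],[[0,0,-0.5],[0,0,0]],[[0,0,-1.5],[0,0,0]],[[0,0,-2],[0,0,0]],[[0,0,-2],[0,0,0]],[[0,0,-2],[0,0,-4]],[[0,0,-2],[0,0,-8]],[[0,0,-2],[0,0,-8]],[[0,0,-1],[0,0,-8]]], claw=3.6)

```text
clock: 7.5
position: [537.8, 199.0, 192.5]
ee_rot: [-0.065, 0.998, 0.001, 0.002]
contact_force: [-1.2, -0.6, -0.7]
gripper_width: 36.0
grasp_force: 0.0
```

>>> drive_tool(deltas=[[[0,0,0],[0,0,-8]],[[0,0,0],[0,0,-8]],[[0,0,0],[0,0,-8]],[[0,0,0],[0,0,-8]],[[0,0,0],[0,0,-8]],[[0,0,0],[0,0,-8]],[[0,0,0],[0,0,-8]],[[0,0,0],[0,0,-8]],[[0,0,0],[0,0,-1]]])

```text
clock: 8.4
position: [537.0, 198.7, 190.3]
ee_rot: [-0.589, 0.808, -0.0, -0.0]
contact_force: [-0.2, 0.1, 0.5]
gripper_width: 36.2
grasp_force: 0.0
```

Run:
```python
from h import *
print(arm.read_state()['position'],delta([556,90,180],162))
```

```text
[537.00527565 198.71382965 190.3441352 ] (array([ 9.76, -5.14,  1.04]), array([-0.  , -0.01,  0.14]))
```

>>> drive_tool(deltas=[[[2,-1,0],[0,0,0]],[[2,-1,0],[0,0,0]],[[2,-1,0],[0,0,0]],[[2,-1,0],[0,0,0]],[[1.8,-1,0],[0,0,0]],[[0,0,0],[0,0,0]],[[0,0,0],[0,0,0]]], claw=5.8)

```text
clock: 9.1
position: [554.5, 90.2, 190.3]
ee_rot: [-0.588, 0.809, 0.0, 0.0]
contact_force: [0.2, 0.2, 0.3]
gripper_width: 58.0
grasp_force: 0.0
```

Run:
```python
from h import *
import pickle
w=shot('wrist','w2'); pickle.dump(w,open('w2.pkl','wb'))
cv2.imwrite('pics/w2c.png',cv2.resize(w['img'][60:330,170:380,::-1],None,fx=2.2,fy=2.2,interpolation=cv2.INTER_CUBIC))
```

```text
(no output)
```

View pics/w2c.png

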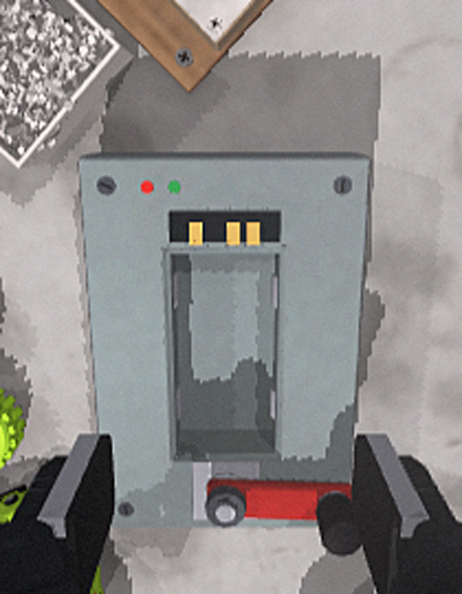

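The recess is clear. The mouth's outer corners are at crop px (164,247), (281,247), (280,459) and (171,459), and the bar points to dock -x.

Run:
```python
from h import *
import pickle
w=pickle.load(open('w2.pkl','rb')); g=cv2.GaussianBlur(cv2.cvtColor(w['img'],cv2.COLOR_RGB2GRAY),(3,3),0).astype(float)
Q=lambda u,v,z=44.:ray(w,u/2.2+170-.3,v/2.2+60-.3,z)
c=[Q(164,247),Q(281,247),Q(280,459),Q(171,459)]
print(np.round(c,1),'center',np.mean(c,0).round(1)); n=np.linalg.norm
print('w',n(c[1]-c[0]),n(c[2]-c[3]),'l',n(c[0]-c[3]),n(c[1]-c[2]))
ang=lambda d:np.degrees(np.arctan2(d[1],d[0])).round(2)
print('x dir',ang(c[1]-c[0]),ang(c[2]-c[3]),'y dir',ang(c[3]-c[0]),ang(c[2]-c[1]))
s=[Q(106,185),Q(343,185),Q(126,509)]; print('screws',np.round(s,1),ang(s[1]-s[0]),ang(s[2]-s[0]),n(s[1]-s[0]),n(s[2]-s[0]),'ctr',((s[1]+s[2])/2).round(1))
o=[Q(80,156),Q(370,156)]; print('edge',ang(o[1]-o[0]),n(o[1]-o[0]))
print('bolt',Q(227,508,65).round(1))
# horizontal gradient edges along rows, as world coords along image-u at z=44
for r in (180,200,220,240):
    dx=np.diff(g[r]); print(r,[(i,int(dx[i])) for i in range(190,345) if abs(dx[i])>9 and abs(dx[i])==abs(dx[i-2:i+3]).max()])
for col in (255,272,290):
    dx=np.diff(g[:,col]); print(col,[(i,int(dx[i])) for i in range(120,300) if abs(dx[i])>9 and abs(dx[i])==abs(dx[i-2:i+3]).max()])
```

```text
[[576.1  54.   44. ]
 [525.6  70.4  44. ]
 [557.  173.5  44. ]
 [609.4 156.5  44. ]] center [567.  113.6  44. ]
w 53.11514153326983 55.09042004706931 l 107.81108471401127 107.8113462213998
x dir 162.01 162.03 y dir 72.0 73.05
screws [[591.1  20.2  44. ]
 [491.7  52.5  44. ]
 [641.5 176.7  44. ]] 162.0 72.15 104.48143901350561 164.41106055072166 ctr [566.6 114.6  44. ]
edge 162.0 126.14074872100096
bolt [586.9 179.4  65. ]
180 [(204, -13), (242, -17), (247, -31), (256, 28), (296, 32), (334, -32)]
200 [(206, -14), (209, -13), (244, -19), (247, -28), (255, 32), (285, -12), (296, 23), (332, -24), (344, 32)]
220 [(207, -15), (212, 10), (244, -21), (248, -27), (256, 32), (286, -12), (293, -22), (296, 20), (332, -27), (338, 29)]
240 [(209, -14), (213, 17), (245, -22), (285, -11), (292, 34), (330, -35)]
255 [(128, -24), (131, 26), (155, -43), (160, 19), (169, 41), (175, -23), (265, 12), (269, 17)]
272 [(128, -23), (131, 24), (155, -41), (160, 17), (169, 35), (232, -25), (269, 11), (277, -25), (283, 15), (289, 37), (296, -40), (299, 49)]
290 [(128, -22), (131, 24), (155, -37), (169, 50), (174, -14), (224, -18), (265, 11), (277, -16), (295, 25), (299, 16)]
```

Run:
```python
from h import *
print(delta([514,392,190],153))
```

```text
(array([-27.42,  13.13,   0.04]), array([-0.01,  0.01,  9.06]))
```

>>> drive_tool(deltas=[[[-1.8,0.9,0],[0,0,0]],[[-3.2,1.5,0],[0,0,0]],[[-3.2,1.5,0],[0,0,0]],[[-3.2,1.5,0],[0,0,0]],[[-3.2,1.5,0],[0,0,0]],[[-3.2,1.5,0],[0,0,0]],[[-3.2,1.5,0],[0,0,0]],[[-3.2,1.5,0],[0,0,0]],[[-3.2,1.5,0],[0,0,4.5]],[[0,0,0],[0,0,4.5]],[[0,0,0],[0,0,0]],[[0,0,0],[0,0,0]]])

```text
clock: 10.35
position: [515.1, 391.3, 190.1]
ee_rot: [-0.524, 0.851, -0.0, -0.0]
contact_force: [-0.4, -0.5, 0.7]
gripper_width: 58.2
grasp_force: 0.0
```

Run:
```python
from h import *
import pickle
w=shot('wrist','w3'); pickle.dump(w,open('w3.pkl','wb'))
x=w['img'][60:330,130:430]; cv2.imwrite('pics/w3c.png',cv2.resize(x[...,::-1],None,fx=2.2,fy=2.2,interpolation=cv2.INTER_CUBIC))
hsv=cv2.cvtColor(w['img'],cv2.COLOR_RGB2HSV); m=((abs(hsv[...,0].astype(int)-24)<8)&(hsv[...,1]>150)&(hsv[...,2]>120)).astype(np.uint8)
for c in cv2.findContours(m,0,2)[0]:
    if cv2.contourArea(c)>300: r=cv2.minAreaRect(c); print(r); print([ray(w,*p,30).round(1) for p in cv2.boxPoints(r)], ray(w,*r[0],30))
```

```text
((278.0, 212.0), (40.0, 44.0), 90.0)
[array([532.5, 378.2,  30. ]), array([490.5, 399.4,  30. ]), array([510.1, 440.9,  30. ]), array([554. , 418.8,  30. ])] [521.57419351 408.90125187  30.        ]
((10.999996185302734, 146.0), (19.089881896972656, 25.16393280029297), 49.39870071411133)
[array([748. , 216.9,  30. ]), array([719.5, 213.3,  30. ]), array([718. , 229.9,  30. ]), array([747. , 233.9,  30. ])] [733.01936286 223.41010645  30.        ]
```

View pics/w3c.png

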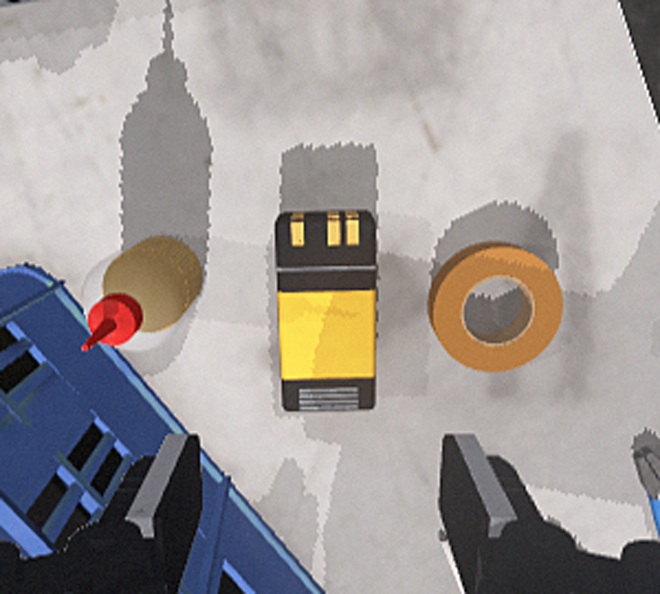

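The pack lies with its top-face corners at crop px (275,212), (377,211), (376,410) and (283,410), contacts at the top. The oil bottle is to the left and the tape to the right.

Run:
```python
from h import *
import pickle
w=pickle.load(open('w3.pkl','rb'))
Q=lambda u,v,z=30.:ray(w,u/2.2+130-.3,v/2.2+60-.3,z)
c=[Q(275,213),Q(377,213),Q(376,410),Q(283,410)]; n=np.linalg.norm
ang=lambda d:np.degrees(np.arctan2(d[1],d[0])).round(2)
print(np.round(c,1),'w',n(c[1]-c[0]),n(c[2]-c[3]),'l',n(c[0]-c[3]),n(c[1]-c[2]),'yaw',ang(c[1]-c[0]),ang(c[2]-c[3]),ang((c[3]+c[2])/2-(c[0]+c[1])/2))
b=[Q(279,290),Q(376,292),Q(376,380),Q(281,378)]; print('band',np.mean(b,0).round(1),ang(b[1]-b[0]),ang(b[2]-b[3]),n(b[1]-b[0]),n(b[2]-b[3]))
print('ctr',np.mean(c,0).round(1))
p=Q(329.5,410); 
for z in (0,30): # contact-end edges predicted from thumb end
    e=p+100*np.array([-np.cos(np.radians(63)),-np.sin(np.radians(63)),0]); e[2]=z; u,v=proj(w,e); print(z,(u-130)*2.2,(v-60)*2.2)
```

```text
[[516.2 344.4  30. ]
 [473.5 365.9  30. ]
 [516.8 456.8  30. ]
 [559.7 435.2  30. ]] w 47.740174425089606 47.985115534744175 l 100.6412864909394 100.63798659018849 yaw 153.28 153.29 64.45
band [521.  409.7  30. ] 152.07 151.99 47.147130214515265 48.25589476109399
ctr [516.5 400.6  30. ]
0 329.86586119539817 206.2801957050202
30 330.76253515180144 213.6770741985987
```

Run:
```python
from h import *
print(delta([516.5,400.6,14],153.5))
```

```text
(array([-0.93,  0.34, 17.63]), array([ 0.  , -0.02, -0.29]))
```

>>> drive_tool(deltas=[[[-0.5,0.15,1.5],[0,0,-0.3]],[[-0.45,0.15,2.5],[0,0,0]],[[0,0,3],[0,0,0]],[[0,0,2.6],[0,0,0]],[[0,0,2],[0,0,0]],[[0,0,2],[0,0,0]],[[0,0,1.5],[0,0,0]],[[0,0,1.2],[0,0,0]],[[0,0,0.8],[0,0,0]],[[0,0,0.5],[0,0,0]],[[0,0,0],[0,0,0]],[[0,0,0],[0,0,0]]])

```text
clock: 11.6
position: [517.6, 401.2, 15.0]
ee_rot: [-0.526, 0.851, 0.0, 0.001]
contact_force: [-0.1, -0.4, -0.1]
gripper_width: 57.9
grasp_force: 0.0
```

>>> drive_tool(deltas=[[[0,0,0],[0,0,0]],[[0,0,0],[0,0,0]],[[0,0,0],[0,0,0]],[[0,0,0],[0,0,0]],[[0,0,0],[0,0,0]]], claw=4.2)

```text
clock: 12.1
position: [517.8, 401.5, 15.7]
ee_rot: [-0.526, 0.85, 0.0, 0.001]
contact_force: [-1.7, 0.6, 6.7]
gripper_width: 46.8
grasp_force: 64.5
```

>>> drive_tool(deltas=[[[0,0,-0.5],[0,0,0]],[[0,0,-1],[0,0,0]],[[0,0,-1.5],[0,0,0]],[[0,0,-2],[0,0,0]],[[0,0,-2.5],[0,0,0]],[[0,0,-2.5],[0,0,0]],[[0,0,-2.5],[0,0,0]],[[0,0,-1.5],[0,0,0]],[[0,0,-0.5],[0,0,0]],[[0,0,0],[0,0,0]]])

```text
clock: 13.1
position: [517.3, 400.9, 160.5]
ee_rot: [-0.526, 0.851, 0.0, 0.001]
contact_force: [0.4, -0.2, -2.5]
gripper_width: 46.7
grasp_force: 63.8
```

Run:
```python
from h import *
s=arm.read_state(); print(s['position'],s['contact_force'],s['wrist_torque'],s['gripper_width']); print(delta([566.8,114.4,161],162.0))
```

```text
[517.27290543 400.89403023 160.47245111] [ 0.42146183 -0.1574941  -2.51331171] [-0.02451816  0.02066234 -0.00730157] 46.65726819501389
(array([ 23.41, -17.24,  -0.09]), array([-0.02,  0.1 , -8.56]))
```

>>> drive_tool(deltas=[[[1.2,-0.9,0],[0,0,0]],[[2.2,-1.6,0],[0,0,0]],[[2.6,-1.9,0],[0,0,0]],[[2.6,-1.9,0],[0,0,0]],[[2.6,-1.9,0],[0,0,0]],[[2.6,-1.9,0],[0,0,0]],[[2.6,-1.9,0],[0,0,0]],[[2.6,-1.9,0],[0,0,0]],[[2.4,-1.8,0],[0,0,0]],[[1.3,-1,0],[0,0,0]],[[0.7,-0.5,0],[0,0,0]],[[0,0,0],[0,0,-3]]])

```text
clock: 14.3
position: [566.2, 113.4, 158.7]
ee_rot: [-0.548, 0.837, 0.0, -0.001]
contact_force: [1.0, 0.1, -2.2]
gripper_width: 46.3
grasp_force: 63.7
```

>>> drive_tool(deltas=[[[0,0,0.5],[0,0,-3]],[[0,0,1],[0,0,-2.6]],[[0,0,1.5],[0,0,0]],[[0,0,1.5],[0,0,0]],[[0,0,1],[0,0,0]],[[0,0,0.5],[0,0,0]],[[0,0,0],[0,0,0]],[[0,0,0],[0,0,0]]])

```text
clock: 15.1
position: [566.9, 114.8, 99.8]
ee_rot: [-0.588, 0.809, -0.0, 0.0]
contact_force: [-0.4, 0.3, -0.9]
gripper_width: 46.3
grasp_force: 63.7
```

Run:
```python
from h import *
s=arm.read_state(); print(s['position'],s['contact_force']); print(delta([566.8,114.4,66],162.0))
w=shot('wrist','w4'); x=w['img'][60:330,170:380]; cv2.imwrite('pics/w4c.png',cv2.resize(x[...,::-1],None,fx=2.2,fy=2.2,interpolation=cv2.INTER_CUBIC))
import pickle; pickle.dump(w,open('w4.pkl','wb'))
```

```text
[566.88452939 114.8480357   99.76078249] [-0.39917617  0.28619805 -0.90432294]
(array([ 0.05, -0.  ,  3.38]), array([-0.05,  0.03,  0.07]))
```

View pics/w4c.png

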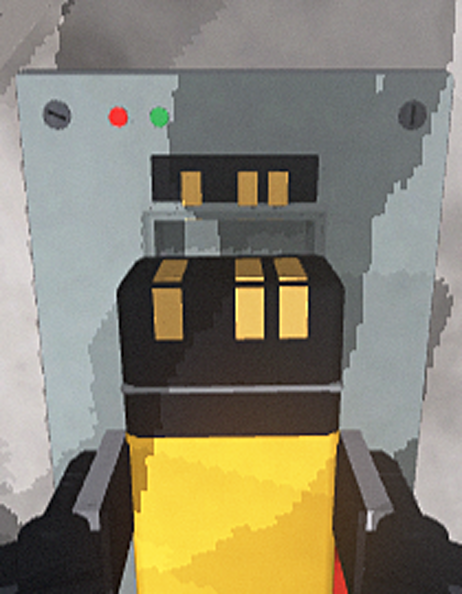

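Pack is held squarely over the recess, contacts towards the strip. Its contact-end top edge is near crop px (230,283). I'll check the end position against the recess.

Run:
```python
from h import *
import pickle
w=pickle.load(open('w4.pkl','rb'))
Q=lambda u,v,z:ray(w,u/2.2+170-.3,v/2.2+60-.3,z)
ux=np.array([.951,-.309,0]);uy=np.array([.309,.951,0]); c=np.array([566.4,113.1,0])
for n,p in [('topedgeL',Q(120,284,114)),('topedgeR',Q(341,284,114)),('botedgeL',Q(131,258,84)),('botedgeR',Q(328,258,84)),('mouthL',Q(142,213,44)),('mouthR',Q(327,213,44)),('strip',Q(235,180,45))]:
    print(n,((p-c)@ux).round(1),((p-c)@uy).round(1))
```

```text
topedgeL 23.5 -46.6
topedgeR -21.9 -46.7
botedgeL 25.9 -46.2
botedgeR -23.4 -46.3
mouthL 28.3 -52.4
mouthR -28.4 -52.5
strip -0.2 -62.4
```

>>> drive_tool(deltas=[[[0.18,0.04,0.5],[0,0,0]],[[0,0,1],[0,0,0]],[[0,0,1],[0,0,0]],[[0,0,0.7],[0,0,0]],[[0,0,0.4],[0,0,0]],[[0,0,0.2],[0,0,0]],[[0,0,0.2],[0,0,0]],[[0,0,0.2],[0,0,0]],[[0,0,0.2],[0,0,0]]])

```text
clock: 16.05
position: [565.7, 113.1, 55.4]
ee_rot: [-0.588, 0.809, -0.0, 0.0]
contact_force: [0.3, -0.3, -1.9]
gripper_width: 46.3
grasp_force: 63.8
```

>>> drive_tool(deltas=[[[0,0,0.2],[0,0,0]],[[0,0,0.2],[0,0,0]],[[0,0,0.2],[0,0,0]],[[0,0,0.1],[0,0,0]],[[0,0,0.1],[0,0,0]]])

```text
clock: 16.55
position: [565.5, 113.0, 47.2]
ee_rot: [-0.588, 0.809, 0.0, -0.0]
contact_force: [0.8, -0.5, -2.2]
gripper_width: 46.0
grasp_force: 63.8
```

>>> drive_tool(deltas=[[[0,0,0.1],[0,0,0]],[[0,0,0.1],[0,0,0]],[[0,0,0.1],[0,0,0]],[[0,0,0.1],[0,0,0]]])

```text
clock: 16.95
position: [566.3, 113.1, 44.5]
ee_rot: [-0.588, 0.809, -0.0, 0.001]
contact_force: [-1.7, -0.4, 7.0]
gripper_width: 46.0
grasp_force: 64.8
```

>>> drive_tool(deltas=[[[0,0,0.1],[0,0,0]],[[0,0,0.1],[0,0,0]],[[0,0,0.1],[0,0,0]],[[0,0,0],[0,0,0]]])

```text
clock: 17.35
position: [566.6, 113.3, 42.2]
ee_rot: [-0.588, 0.809, -0.001, 0.001]
contact_force: [-1.4, 0.3, 7.4]
gripper_width: 46.2
grasp_force: 64.8
```

>>> drive_tool(deltas=[[[0,0,0.1],[0,0,0]],[[0,0,0.1],[0,0,0]],[[0,0,0],[0,0,0]]])

```text
clock: 17.65
position: [566.7, 113.3, 41.8]
ee_rot: [-0.589, 0.808, -0.001, 0.001]
contact_force: [-4.7, -0.2, 16.4]
gripper_width: 46.3
grasp_force: 70.4
```

>>> drive_tool(deltas=[[[0,0,0],[0,0,0]],[[0,0,0],[0,0,0]],[[0,0,-0.5],[0,0,0]],[[0,0,-1],[0,0,0]],[[0,0,-1],[0,0,0]],[[0,0,-1],[0,0,0]],[[0,0,-0.5],[0,0,0]]], claw=5.8)

```text
clock: 18.35
position: [566.2, 113.2, 79.9]
ee_rot: [-0.588, 0.809, -0.0, 0.001]
contact_force: [0.4, -0.5, -0.1]
gripper_width: 57.9
grasp_force: 0.0
```

>>> drive_tool(deltas=[[[0.2,0,0],[0,0,0]],[[0,0,0],[0,0,0]],[[0,0,0],[0,0,0]],[[0,0,0],[0,0,0]],[[0,0,0],[0,0,0]],[[0,0,0],[0,0,0]]], claw=0)

```text
clock: 18.95
position: [564.8, 111.1, 78.1]
ee_rot: [-0.588, 0.809, 0.0, -0.0]
contact_force: [0.2, 0.9, -0.1]
gripper_width: -0.2
grasp_force: 0.0
```

Run:
```python
from h import *
s=arm.read_state(); print(s['position'],s['contact_force'],s['gripper_width']); print(delta([566,112,58],162.0))
w=shot('wrist','w5'); import pickle; pickle.dump(w,open('w5.pkl','wb'))
```

```text
[564.84011489 111.06575292  78.06555839] [ 0.16847541  0.90077444 -0.06741312] -0.15262735972680333
(array([-0.13, -0.08,  2.01]), array([ 0.02, -0.02,  0.05]))
```

View pics/w5.png

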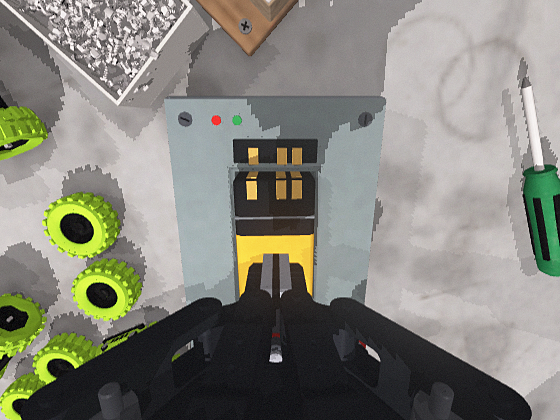

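The picture shows the pack partway in the recess and well aligned (contacts at px (275,188), just below the strip). The fingers are shut above its middle. Pressing down now.

>>> drive_tool(deltas=[[[0,0,0.5],[0,0,0]],[[0,0,0.7],[0,0,0]],[[0,0,0.5],[0,0,0]],[[0,0,0.2],[0,0,0]],[[0,0,0.2],[0,0,0]],[[0,0,0.2],[0,0,0]],[[0,0,0.2],[0,0,0]],[[0,0,0.2],[0,0,0]]])

```text
clock: 19.8
position: [565.6, 111.3, 52.5]
ee_rot: [-0.588, 0.809, -0.0, 0.001]
contact_force: [-1.2, -0.3, 5.2]
gripper_width: -0.0
grasp_force: 2.7
```

>>> drive_tool(deltas=[[[0,0,0.15],[0,0,0]],[[0,0,0.15],[0,0,0]],[[0,0,0.1],[0,0,0]],[[0,0,0],[0,0,0]]])

```text
clock: 20.2
position: [565.5, 111.4, 48.4]
ee_rot: [-0.588, 0.809, -0.0, 0.001]
contact_force: [-1.0, 0.3, 4.7]
gripper_width: -0.1
grasp_force: 2.5
```

>>> drive_tool(deltas=[[[0,0,0.1],[0,0,0]],[[0,0,0.1],[0,0,0]],[[0,0,0.1],[0,0,0]],[[0,0,0.1],[0,0,0]],[[0,0,0],[0,0,0]]])

```text
clock: 20.7
position: [565.6, 111.5, 44.2]
ee_rot: [-0.588, 0.809, -0.0, 0.001]
contact_force: [-0.3, 1.1, 4.7]
gripper_width: -0.3
grasp_force: 2.4
```

>>> drive_tool(deltas=[[[0,0,0.1],[0,0,0]],[[0,0,0.1],[0,0,0]],[[0,0,0],[0,0,0]]])

```text
clock: 21.0
position: [565.7, 111.5, 44.1]
ee_rot: [-0.589, 0.808, -0.001, 0.001]
contact_force: [-5.4, 1.4, 15.4]
gripper_width: 0.0
grasp_force: 7.8
```

>>> drive_tool(deltas=[[[0,0,-0.8],[0,0,0]],[[1.5,0,0],[0,0,0]],[[2,0,0],[0,0,0]],[[0,0,0.3],[0,0,0]],[[0,0,0.2],[0,0,0]],[[0,0,0.2],[0,0,0]],[[0,0,0.1],[0,0,0]],[[0,0,0],[0,0,0]]])

```text
clock: 21.8
position: [553.1, 75.9, 44.0]
ee_rot: [-0.589, 0.808, -0.001, -0.002]
contact_force: [-7.8, -5.3, 22.1]
gripper_width: 0.3
grasp_force: 10.7
```

>>> drive_tool(deltas=[[[0,0,-0.8],[0,0,0]],[[-2,0,0],[0,0,0]],[[-3,0,0],[0,0,0]],[[-2,0,0],[0,0,0]],[[0,0,0.3],[0,0,0]],[[0,0,0.2],[0,0,0]],[[0,0,0.2],[0,0,0]],[[0,0,0.1],[0,0,0]],[[0,0,0],[0,0,0]]])

```text
clock: 22.7
position: [576.0, 145.8, 44.0]
ee_rot: [-0.588, 0.809, 0.0, 0.001]
contact_force: [-6.6, 5.4, 16.2]
gripper_width: -0.2
grasp_force: 7.9
```

The pack is home and level: 44.1, 44.0 and 44.0 mm at centre and both ends. Now I'll go back to the knob.

>>> drive_tool(deltas=[[[0,0,-1],[0,0,0]],[[0,0,-2],[0,0,0]],[[0,0,-2.5],[0,0,0]],[[0,0,-2.5],[0,0,0]],[[0,0,-1],[0,0,5]],[[0,0,0],[0,0,8]],[[0,0,0],[0,0,8]],[[0,0,0],[0,0,8]],[[0,0,0],[0,0,8]],[[0,0,0],[0,0,8]],[[0,0,0],[0,0,8]],[[0,0,0],[0,0,8]]])

```text
clock: 23.9
position: [575.2, 143.5, 130.7]
ee_rot: [-0.093, 0.996, -0.0, -0.001]
contact_force: [-0.1, -0.4, -1.0]
gripper_width: -0.3
grasp_force: 0.0
```

>>> drive_tool(deltas=[[[0,0,0],[0,0,8]],[[0,0,0],[0,0,8]],[[0,0,0],[0,0,8]],[[0,0,0],[0,0,8]],[[0,0,0],[0,0,0]],[[0,0,0],[0,0,0]]], claw=3.6)

```text
clock: 24.5
position: [575.4, 143.8, 130.9]
ee_rot: [0.181, 0.984, -0.0, -0.0]
contact_force: [-0.4, -0.3, -0.3]
gripper_width: 36.2
grasp_force: 0.0
```

Run:
```python
from h import *
import pickle
s=arm.read_state(); print(s['position'],s['joints']); print(delta([536,201.5,61],69))
w=shot('wrist','w6'); pickle.dump(w,open('w6.pkl','wb')); print(proj(w,[536,201.5,83]),proj(w,[587.5,180,65]))
```

```text
[575.38331507 143.82910371 130.8951417 ] [ 5.17742179e-01  4.19723216e-01 -2.08417700e-01 -4.26236513e-05
 -9.43756410e-01 -2.45186958e+00]
(array([5.73, 4.  , 6.99]), array([-0.05, -0.04,  0.18]))
(np.float64(338.32736274880835), np.float64(151.64421780302422)) (np.float64(326.28936475615694), np.float64(223.3947810548265))
```

View pics/w6.png

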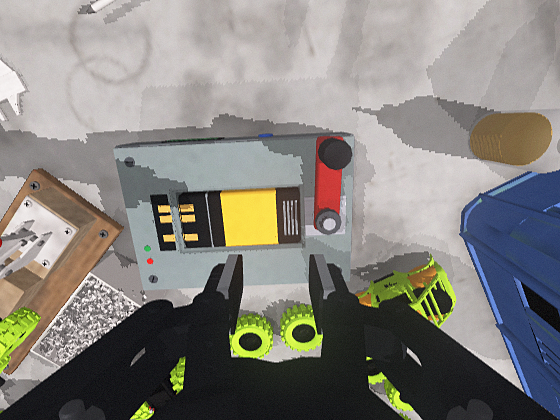

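The pack sits flush with its contacts beside the strip (px (186,223)). The bar is swung aside, with the knob top at about (335,152) and the bolt at (328,221).

Run:
```python
from h import *
import pickle
w=pickle.load(open('w6.pkl','rb'))
k=ray(w,335,152,83); h=ray(w,327.5,221,65); print(k,h,np.linalg.norm((k-h)[:2])); print(delta([k[0],k[1],61],69))
```

```text
[535.45395016 199.42627547  83.        ] [585.98050071 181.45189654  65.        ] 53.628449611872725
(array([5.71, 3.76, 7.  ]), array([-0.03, -0.03,  0.16]))
```

>>> drive_tool(deltas=[[[1.5,1,0],[0,0,0]],[[2.2,1.4,0],[0,0,0]],[[1.5,1,0.5],[0,0,0]],[[0.5,0.4,1],[0,0,0]],[[0,0,1.5],[0,0,0]],[[0,0,1.5],[0,0,0]],[[0,0,1],[0,0,0]],[[0,0,1],[0,0,0]],[[0,0,0.5],[0,0,0]],[[0,0,0],[0,0,0]]])

```text
clock: 25.55
position: [535.9, 199.8, 60.5]
ee_rot: [0.182, 0.983, -0.001, -0.001]
contact_force: [-0.6, 0.4, 0.3]
gripper_width: 36.0
grasp_force: 0.0
```

>>> drive_tool(deltas=[[[0,0,0],[0,0,0]],[[0,0,0],[0,0,0]],[[0,0,0],[0,0,0]],[[0,0,0],[0,0,0]],[[0,0,0],[0,0,0]]], claw=1.6)

```text
clock: 26.05
position: [536.5, 200.6, 61.9]
ee_rot: [0.182, 0.983, 0.0, 0.001]
contact_force: [-1.1, -1.0, 3.0]
gripper_width: 17.7
grasp_force: 58.6
```

>>> drive_tool(deltas=[[[-0.017,-0.424,0],[0,0,-4.5]],[[-0.017,-0.424,0],[0,0,-4.5]],[[-0.017,-0.424,0],[0,0,-4.5]],[[-0.017,-0.424,0],[0,0,-4.5]],[[-0.017,-0.424,0],[0,0,-4.5]],[[-0.017,-0.424,0],[0,0,-4.5]],[[-0.017,-0.424,0],[0,0,-4.5]],[[-0.017,-0.424,0],[0,0,-4.5]],[[-0.017,-0.424,0],[0,0,-4.5]],[[-0.017,-0.424,0],[0,0,-4.5]]])

```text
clock: 27.05
position: [538.7, 159.1, 61.9]
ee_rot: [-0.21, 0.978, 0.0, 0.002]
contact_force: [2.6, -0.1, 0.8]
gripper_width: 18.0
grasp_force: 58.5
```

>>> drive_tool(deltas=[[[-0.017,-0.424,0],[0,0,-4.5]],[[-0.017,-0.424,0],[0,0,-4.5]],[[-0.017,-0.424,0],[0,0,-4.5]],[[-0.017,-0.424,0],[0,0,-4.5]],[[-0.017,-0.424,0],[0,0,-4.5]],[[-0.017,-0.424,0],[0,0,-4.5]],[[-0.017,-0.424,0],[0,0,-4.5]],[[-0.017,-0.424,0],[0,0,-4.5]],[[-0.017,-0.424,0],[0,0,-4.5]],[[0,0,0],[0,0,0]]])

```text
clock: 28.05
position: [565.6, 132.4, 61.9]
ee_rot: [-0.534, 0.846, -0.001, 0.002]
contact_force: [6.0, -0.6, -0.3]
gripper_width: 17.5
grasp_force: 58.7
```

>>> drive_tool(deltas=[[[-0.01,-0.28,0],[0,0,-3]],[[-0.01,-0.28,0],[0,0,-3]],[[0,-0.14,0],[0,0,-1.5]],[[0,0,0],[0,0,0]]])

```text
clock: 28.45
position: [571.5, 130.1, 62.0]
ee_rot: [-0.587, 0.809, -0.0, 0.002]
contact_force: [5.4, -1.4, 0.9]
gripper_width: 18.1
grasp_force: 58.8
```

>>> drive_tool(deltas=[[[0,-0.1,0],[0,0,0]],[[0,-0.1,0],[0,0,0]],[[0,0,0],[0,0,0]]])

```text
clock: 28.75
position: [571.6, 129.9, 61.9]
ee_rot: [-0.588, 0.809, 0.0, 0.0]
contact_force: [-0.3, 4.9, 5.1]
gripper_width: 18.4
grasp_force: 59.3
```

>>> drive_tool(deltas=[[[0,-0.1,0],[0,0,0]],[[0,-0.1,0],[0,0,0]],[[0,0,0],[0,0,0]]])

```text
clock: 29.05
position: [571.7, 129.8, 61.8]
ee_rot: [-0.588, 0.809, 0.001, -0.001]
contact_force: [-5.5, 8.5, 9.0]
gripper_width: 17.5
grasp_force: 59.9
```

>>> drive_tool(deltas=[[[0,0,0],[0,0,0]],[[0,0,0],[0,0,0]],[[0,0,0],[0,0,0]],[[0,0,-1],[0,0,0]],[[0,0,-2],[0,0,0]],[[0,0,-3],[0,0,0]],[[1,0,-4],[0,0,0]],[[1,0,-4],[0,0,0]],[[0,0,-2],[0,0,0]],[[0,0,0],[0,0,0]]], claw=3.6)

```text
clock: 30.05
position: [569.2, 109.3, 226.1]
ee_rot: [-0.588, 0.809, -0.001, 0.004]
contact_force: [0.3, 0.5, -0.1]
gripper_width: 36.0
grasp_force: 0.0
```

Run:
```python
from h import *
s=arm.read_state(); print(s['clock'],s['position'],s['contact_force'])
w=shot('wrist','w7'); im=w['img']; hsv=cv2.cvtColor(im,cv2.COLOR_RGB2HSV)
red=((hsv[...,0]<8)|(hsv[...,0]>172))&(hsv[...,1]>130)&(hsv[...,2]>80); red[:170]=0; red[:,:240]=0; red[:,300:]=0
for r in range(190,300,6):
    x=np.nonzero(red[r])[0]
    if len(x): print(r,x.min(),x.max(),end=' | ')
```

```text
30.05 [569.23433113 109.27210328 226.12716615] [ 0.25626729  0.49364682 -0.09783291]
202 273 288 | 208 289 289 | 226 273 288 | 232 273 288 | 238 273 288 | 244 273 288 | 250 273 288 |
```

View pics/w7.png

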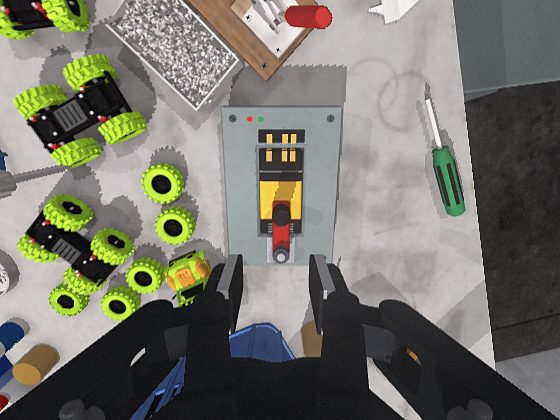

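The last picture shows the bar straight down the dock's middle over the flush pack (red columns 273–288 at every row, knob at (281,212), bolt at (282,256)). The contacts are beside the strip, and the robot is clear of everything. Handing in.

```bash
python3 -c "
from bench import arm
print(arm.job_done())"
```

```text
the job is handed in; nothing more can be done
None
```

I handed the job in at about 30 s: the yellow pack is pressed home, level and flush with its contacts at the dock's contact end, and the red bar is swung back over it to its stop. I didn't touch the blue pack or anything else on the bench; the hand-in gave no verdict.

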